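Pin the spice carousel's spindle with its R-clip

TASK

Pick up the steel R-clip by its red grip and fit it to the spindle of the wooden spice carousel: work its straight leg through the spindle's cross-hole and press on until the bent leg has ridden over the spindle and snapped home round it. The spindle may stand up to a centimetre off centre, or a little high or low, so feel for the hole and push gently, never harder than about 15 N; then let go, leaving the clip home and roughly level, and do not disturb the other things.

Things in the scene. Friction and masses are not known exactly. Their poses are not given: they have to be found in the camera images.
- clip: steel R-clip with a red moulded grip, lying flat on the worktop, 112 mm long, about 65 g, balanced at x = 1 mm. Origin on the grip's underside (4 mm ahead of its centre); x along the straight leg to its tip, z up, y to the side of the bent leg. Grip: box 40 (x -24 to +16) x 16 (y) x 24 mm (z 0 to 24). All wire is 5 mm thick with its centre line at z = 14 mm; coil at x = 14 to 29, y = 0 to 12 mm.
- clip_tip (a point): square-cut tip of the straight leg, at x = 88, y = 0, z = 14 mm of the clip; the leg is straight along y = 0 from the grip to here
- clip_seat (a point): point of the straight leg at x = 50, y = 0, z = 14 mm of the clip (38 mm behind the tip): lies on the spindle's axis when the clip is home. Pushing takes 3 to 8 N along the leg until the neck has passed the spindle, 14 mm short of home; then the spring draws it home. A few mm past home the coil end jams on the spindle and the force climbs steeply.
- clip_neck (a point): narrow neck of the bent leg, at x = 64, y = 9, z = 14 mm of the clip. Behind it (x = 50) a bulge that fits a 24 mm shaft, before it a flared lead-in that ends at x = 78, y = 17 mm and first meets the spindle when the straight leg's tip is about 23 mm past the spindle's near face.
- clip_spring (a joint): spread of the bent leg about the coil (rad): 0 free, about 0.09 as the neck passes over the spindle, below 0.03 again once home; torque 1.3 N m/rad x (spread + 0.12)
- carousel: spice carousel fixed to the worktop: round wooden tray, 164 mm across, rim 34 mm high, floor at 16 mm, dark hub in its middle to 30 mm. Origin at the centre of its underside, z up. A steel spindle 24 mm thick rises from the hub to about 95 mm (varies with the hole's height); a cross-hole runs right through it along the carousel's x axis (enter from either end).
- hole_nominal (a point): nominal mid-point of the cross-hole, 75 mm above the worktop. Bore 6.8 mm, bevelled to 8 mm. The spindle is clamped in an adjustable foot: it stands up to 4 mm off this point along the carousel's x, up to 9 mm along y, and the hole up to 5 mm higher or lower (never turned). These offsets are not in the measured poses: see or feel for them. Nothing gives way.
- spice_jar_1: bystander: clear spice jar with a red or orange lid, 45 mm across, 106 mm tall, at the back right; origin at the centre of its underside
- spice_jar_2: bystander: clear spice jar with a red or orange lid, 45 mm across, 106 mm tall, at the back right; origin at the centre of its underside
- spice_jar_4: bystander: clear spice jar with a red or orange lid, 45 mm across, 106 mm tall, at the back right; origin at the centre of its underside
- salt_shaker: bystander: glass salt shaker with grey top, 44 mm across, 90 mm tall, at the back right; origin at the centre of its underside
- orange_mug: bystander: orange mug, 81x113x101 mm, on the left; origin on its underside

How it is judged (in metres and radians):
On the way, in this order (a step that is already met when the one before it is completed fails the run):
1. the clip is picked up (height (world z) of clip above 0.03 m), for 0.2 s.
2. the bent leg is spread over the spindle with the straight leg in the hole (value of joint clip_spring above 0.07 rad and contact force between clip and carousel above 0.3 N and z of clip_seat in the frame of carousel between 0.063 and 0.087 m and y of clip_seat in the frame of carousel between -0.014 and 0.014 m and y of clip_tip in the frame of carousel between -0.014 and 0.014 m).
At the end, for the whole second after the job is handed in: Clip released, at rest and home: straight leg in the cross-hole (within 0.21 rad of its line, 12 mm of its nominal height, tilt under 0.25 rad), seat point within 9 mm in x and 13 mm in y of the carousel's centre, bent leg relaxed round the spindle (spring below 0.045 rad) (x of clip_seat in the frame of carousel between -0.009 and 0.009 m and y of clip_seat in the frame of carousel between -0.013 and 0.013 m and z of clip_seat in the frame of carousel between 0.063 and 0.087 m and angle between the x axis of clip and the x axis of carousel, either way round below 0.21 rad and angle between clip's own z axis and vertical below 0.25 rad and value of joint clip_spring below 0.045 rad and linear speed of clip below 0.02 m/s and not (contact force between clip and the fingers above 0.1 N)); the robot touches nothing.
It fails at once if the clip is pushed against the spindle or carousel with more than 20 N (contact force between clip and carousel above 20 N).
It fails at once if a jar, the shaker or the mug is moved more than 20 mm (distance of any of spice_jar_1, spice_jar_2, spice_jar_4, salt_shaker, orange_mug from where it was at the start of the episode above 0.02 m).
It also fails if it takes over 72 s, if anything falls off the work surface, if the arm or the gripper's body presses on something with over 40 N, if the wrist force passes 120 N, or if a joint passes its speed limit or range.

ROBOT

A 6-joint arm with a two-finger parallel gripper is mounted at the origin on the work surface; the furniture and walls round the work are solid. World frame = base frame: x ahead of the robot, y to its left, z up, the work surface at z = 0. Lengths are in mm, angles in degrees, forces in N, time in s.
With the tool pointing down it reaches from about 300 to 850 mm from the base axis. Payload 4.2 kg.
Tool frame: the origin (TCP) lies at the very end of the fingers, on their centre line; the grasp point (between the pads) lies 19 mm behind it; z points along the fingers, y is the line along which they close (so a half turn about z gives the same grasp; the last joint's range is limited). The gripper opens to 91 mm and grips with 3 to 60 N. Pads are 32 mm wide; open, the fingers measure 118 mm over their backs; the gripper's body (76 mm by 178 mm) begins 60 mm behind the grasp point.
Start: joints at [-78.266, 18.312, 89.639, -0, 72.044, -1.146], TCP at [128.176, -560.548, 213.976] pointing down, gripper open.
Joint ranges: [-177.97, 177.97], [-48.28, 115.42], [12.27, 149.76], [-77.06, 257.06], [2.81, 150.46], [-146.56, 146.56]. Speed limits (degrees/s): [147.25, 147.25, 180, 180, 180, 180].

INTERFACE

Orientations are given as [roll, pitch, yaw] about the fixed x, y, z axes, in that order (R = Rz(yaw) Ry(pitch) Rx(roll)).
In Python, from workcell import * gives the robot as it stands.
- The arm moves only by the tool move_arm, never from a script. Its argument "motion" is a list of rows, each a list of 3 entries, a list of its own where there are three numbers: the finger opening in mm, from 0 to 91.2, then the shift along the world's x, y, z in units of 25 mm (1.0 is 25 mm), then the turn, a rotation vector about the world's x, y, z in units of 4 degrees (1.0 is 4 degrees). In form: [[grip, [x, y, z], [ax, ay, az]], ...]. A call has 1 to 20 rows; each row shifts and turns the commanded pose from where the row before left it; what a row does not reach is not made up. A row lasts 1/12 s, in which the tool goes at most 41.7 mm and 7.16 degrees, less where a joint would pass 70% of its speed; a pose out of reach is approached as far as the arm can. A call with a number of a shift or a turn outside -1 to 1 is refused whole. A call with a gripper value outside its range is refused whole. The fingers move at their own pace and stop on an object; "grip_force" is the grip in N (left out, the last holds). Time passes only in rows, so rows that do not move let the fingers close. It gives the time, the measured TCP pose, the force, the opening and the grip force at its end, in the units of the state.
- state(): the state, without advancing time (a new reading comes with each control period).
- grab_frame(name): name is "side" or "top" or "wrist"; returns the picture (480x640x3 uint8, blue, green, red); there is no depth.
- camera_info(name): a dict with "fx", "fy", "cx", "cy" (pixels), "rvec" (rotation vector, rad) and "tvec" (3), from world to camera coordinates, as OpenCV has them. Camera axes: x right, y down, z forward; pixel columns grow to the right and rows downward; lengths in mm; the calibration is good to about 2 mm. A picture is of the moment at which its call begins: read the wrist's pose just before it. camera_info takes no time and is no camera call; for the wrist camera it gives the pose at the moment of the call.
- job_done(): hands the job in; it is judged then, once.
The state is a dict: "time_s": time; "qpos": joint angles; "qvel": joint speeds; "effort": joint torques, N m; "ee_pos": TCP position; "ee_rot": TCP orientation; "force": force on the tool from outside, world axes, zero at the start; "torque": the same for the moment, N m; "gripper_width": finger opening in mm; "gripper_force": force on a finger pad.
Only numpy, scipy, OpenCV 4.12 (cv2) and the standard library are available. Lean on these libraries where they do the work, as an engineer would, in place of code of your own. Each camera call takes 0.05 s, during which the arm holds its last target. There are 200 camera calls.

## Working session

There is one attempt and no reset: what is moved stays moved. The work goes in short steps, Python scripts to look and compute and a tool call to move; the robot and the scene stay as the last step left them, time stands still between calls to the robot, and variables do not carry over. Pictures are saved under pics/ and viewed, at most 13 in all, crops included, and the job is handed in when it is done.

Besides the shell and the picture viewer there is one more tool, called after "Emit:" by a JSON object that holds its "fn" and its "kwargs", one argument or row to a line. move_arm: Moves the arm, as the interface text tells. Shifts and turns lie within -1 to 1; 1 stands for 25 mm of shift or 4 degrees of turn. Its arguments: {"type":"object","properties":{"motion":{"type":"array","items":{"type":"array"}},"grip_force":{"type":"number"}},"required":["motion"]}

```bash
mkdir -p pics
cat > h.py <<'E'
from workcell import *
import numpy as np, cv2
def cam(n):
    c=camera_info(n);R=cv2.Rodrigues(np.array(c["rvec"],float))[0];t=np.array(c["tvec"],float).ravel()
    return c,R,t
def proj(c,p):
    c,R,t=c;q=R@np.array(p,float)+t;return np.array([c["fx"]*q[0]/q[2]+c["cx"],c["fy"]*q[1]/q[2]+c["cy"]])
def back(c,u,v,z):
    c,R,t=c;d=R.T@np.array([(u-c["cx"])/c["fx"],(v-c["cy"])/c["fy"],1]);o=-R.T@t
    return o+d*(z-o[2])/d[2]
def tri(obs):
    A=[];b=[]
    for (c,R,t),u,v in obs:
        d=R.T@np.array([(u-c["cx"])/c["fx"],(v-c["cy"])/c["fy"],1]);d/=np.linalg.norm(d);o=-R.T@t
        P=np.eye(3)-np.outer(d,d);A.append(P);b.append(P@o)
    return np.linalg.solve(sum(A),sum(b))
E
python3 - <<'E'
from h import *
s=state();print({k:np.round(s[k],2) for k in s})
a=grab_frame("top");b=grab_frame("side")
cv2.imwrite("pics/top.png",a);cv2.imwrite("pics/side.png",b)
for n in("top","side"):
    c,R,t=cam(n);print(n,c["fx"],-R.T@t,R.T[:,2])
E
```

```text
{'time_s': np.float64(0.0), 'qpos': array([-78.27,  18.35,  89.71,   0.  ,  72.04,  -1.15]), 'qvel': array([-0.06, -0.04,  0.03, -0.01, -0.06, -0.02]), 'effort': array([  0.  , -41.25, -23.2 ,   0.07,   0.05,  -0.  ]), 'ee_pos': array([ 128.07, -560.02,  213.1 ]), 'ee_rot': array([-179.9 ,   -0.  ,   12.88]), 'force': array([-0.08, -0.07, -0.53]), 'torque': array([ 0.03,  0.02, -0.02]), 'gripper_force': np.float64(0.0), 'gripper_width': np.float64(91.44)}
top 480.185245200355 [ 389.52562062   19.67974143 1381.00639015] [ 0.10156928  0.00363818 -0.99482182]
side 454.1500433392149 [1118.22516902 -603.51994632  609.28969349] [-0.58187326  0.61936459 -0.5270778 ]
```

View pics/top.png

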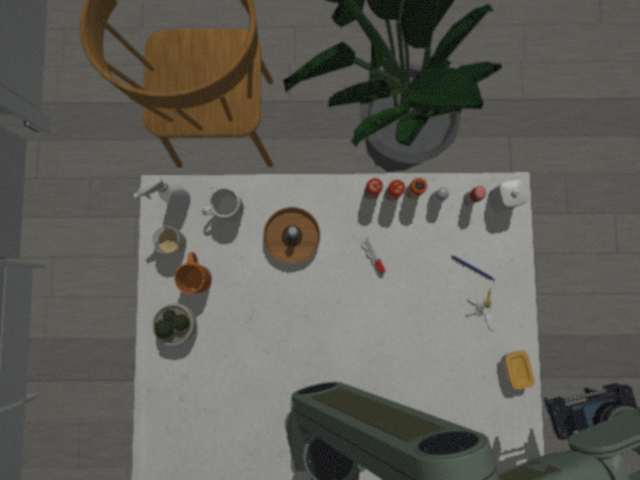

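View pics/side.png

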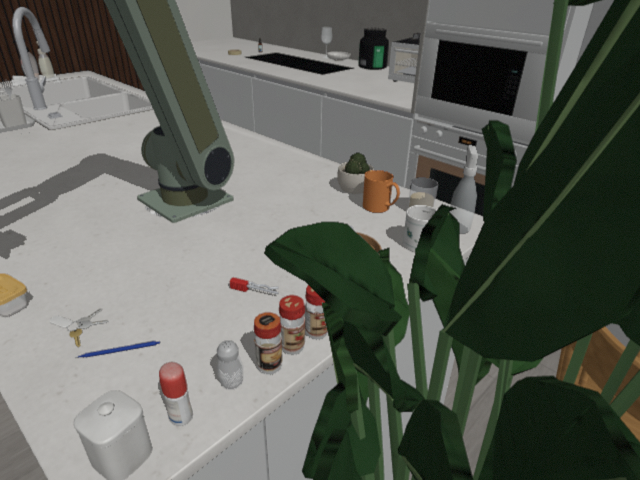

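The top view shows the clip grip at about (380,267) with its tip toward (365,240), and the carousel at (292,236) with its spindle top near (293,232). In the side view the plant hides the carousel, and the clip grip is at (238,285).

Run:
```python
from h import *
T=cam("top");S=cam("side")
for u,v,z in[(380,267,12),(366,240,14),(292,237,30),(293,232,95),(397,188,106),(374,187,106)]:print(u,v,back(T,u,v,z).round())
print(back(S,238,285,12).round(),back(S,276,293,14).round())
W=cam("wrist");s=state();c,R,t=W
from scipy.spatial.transform import Rotation as Ro
Re=Ro.from_euler("xyz",s["ee_rot"],degrees=True).as_matrix()
print("wrist cam in tool",Re.T@(-R.T@t-s["ee_pos"]),"\n",(Re.T@R.T).round(3),c["fx"],c["cx"],c["cy"])
a=grab_frame("top");cv2.imwrite("pics/tc.png",cv2.resize(a[170:300,250:430],None,fx=4.4,fy=4.4,interpolation=cv2.INTER_CUBIC))
```

```text
380 267 [ 453. -151.   12.]
366 240 [ 531. -112.   14.]
292 237 [539.  99.  30.]
293 232 [545.  92.  95.]
397 188 [ 661. -189.  106.]
374 187 [ 665. -127.  106.]
[ 457. -155.   12.] [ 537. -117.   14.]
wrist cam in tool [  76.66826568    0.49810489 -170.18171711] 
 [[ 0.001 -0.963 -0.27 ]
 [ 1.     0.     0.001]
 [-0.001 -0.27   0.963]] 343.35200874723694 321.6235904784196 238.5617186730237
```

View pics/tc.png

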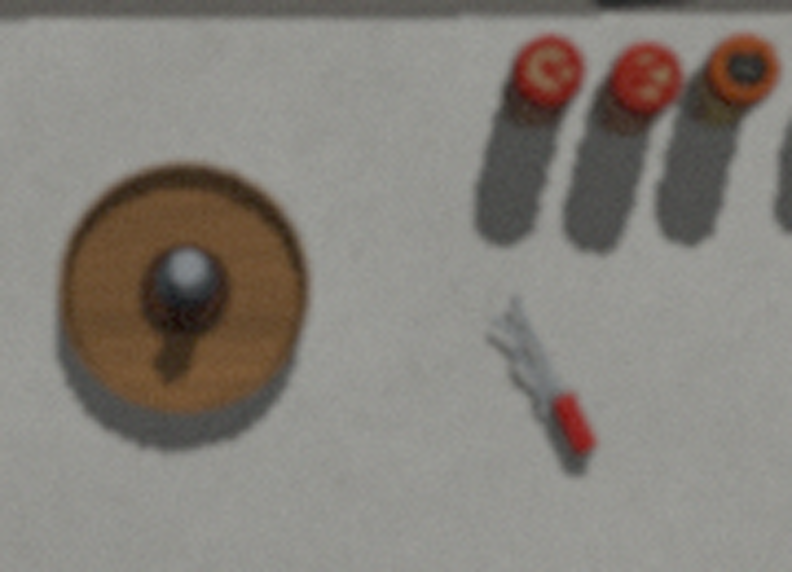

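Emit:
{"fn": "move_arm", "kwargs": {
  "motion": [
    [91,[0.73,0.9,-0.14],[0,0,0.17]],
    [91,[0.73,0.9,-0.14],[0,0,0.17]],
    [91,[0.73,0.9,-0.14],[0,0,0.17]],
    [91,[0.73,0.9,-0.14],[0,0,0.17]],
    [91,[0.73,0.9,-0.14],[0,0,0.17]],
    [91,[0.73,0.9,-0.14],[0,0,0.17]],
    [91,[0.73,0.9,-0.14],[0,0,0.17]],
    [91,[0.73,0.9,-0.14],[0,0,0.17]],
    [91,[0.73,0.9,-0.14],[0,0,0.17]],
    [91,[0.73,0.9,-0.14],[0,0,0.17]],
    [91,[0.73,0.9,-0.14],[0,0,0.17]],
    [91,[0.73,0.9,-0.14],[0,0,0.17]],
    [91,[0.73,0.9,-0.14],[0,0,0.17]],
    [91,[0.73,0.9,-0.14],[0,0,0.17]],
    [91,[0.73,0.9,-0.14],[0,0,0.17]],
    [91,[0.73,0.9,-0.14],[0,0,0.17]],
    [91,[0.73,0.9,-0.14],[0,0,0.17]],
    [91,[0.73,0.9,-0.14],[0,0,0.17]],
    [91,[0,0,0],[0,0,0]],
    [91,[0,0,0],[0,0,0]]
  ]
}}

```text
time_s: 1.82
ee_pos: [456.9, -154.6, 150.5]
ee_rot: [-180.0, 0.1, 25.3]
force: [-0.2, 0.0, -0.1]
gripper_width: 90.7
gripper_force: 0.0
```

Run:
```python
from h import *
s=state();print(s["time_s"],s["ee_pos"],s["ee_rot"])
import pickle
c=cam("wrist");a=grab_frame("wrist");pickle.dump(c,open("w1.pkl","wb"))
cv2.imwrite("pics/w1.png",a)
```

```text
1.8167 [ 456.85979816 -154.5998402   150.50222355] [-1.79967775e+02  6.18595287e-02  2.52818082e+01]
```

View pics/w1.png

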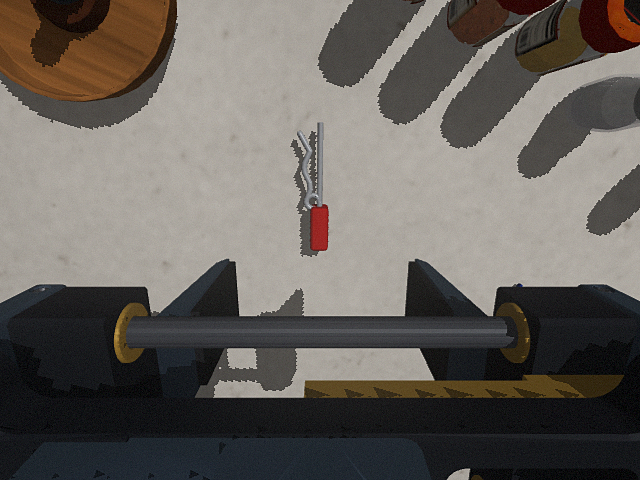

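The wrist view has the clip straight ahead: leg tip at (320,123), grip top from (320,206) to (320,248), bent leg to the left.

Run:
```python
from h import *
import pickle
c=pickle.load(open("w1.pkl","rb"))
t=back(c,320.3,122,14);g=back(c,319.5,206,24);r=back(c,319.5,249,4)
d=t-g;print(t,g,r,np.degrees(np.arctan2(d[1],d[0])))
R=np.array([d[0],d[1]]);R/=np.linalg.norm(R);print("centre from tip",t[:2]-92*R, "from front",g[:2]-20*R)
```

```text
[ 540.62270447 -114.59735749   14.        ] [ 476.89033783 -143.93588118   24.        ] [ 435.50241641 -163.3078261     4.        ] 24.7184813344323
centre from tip [ 457.05235692 -153.06808674] from front [ 458.72287097 -152.29908319]
```

Emit:
{"fn": "move_arm", "kwargs": {
  "grip_force": 30,
  "motion": [
    [60,[0.02,0.05,-0.8],[0,0,-0.1]],
    [60,[0,0,-0.8],[0,0,0]],
    [60,[0,0,-0.8],[0,0,0]],
    [60,[0,0,-0.8],[0,0,0]],
    [60,[0,0,-0.8],[0,0,0]],
    [60,[0,0,-0.8],[0,0,0]],
    [60,[0,0,-0.6],[0,0,0]],
    [60,[0,0,-0.3],[0,0,0]],
    [60,[0,0,-0.18],[0,0,0]],
    [60,[0,0,0],[0,0,0]],
    [10,[0,0,0],[0,0,0]],
    [10,[0,0,0],[0,0,0]],
    [10,[0,0,0],[0,0,0]],
    [10,[0,0,0],[0,0,0]],
    [10,[0,0,0],[0,0,0]],
    [10,[0,0,0],[0,0,0]],
    [10,[0,0,0],[0,0,0]],
    [10,[0,0,0],[0,0,0]]
  ]
}}

```text
time_s: 3.37
ee_pos: [457.1, -154.2, 4.1]
ee_rot: [180.0, 0.0, 24.7]
force: [-0.0, 0.3, 1.5]
gripper_width: 15.9
gripper_force: 30.0
```

Emit:
{"fn": "move_arm", "kwargs": {
  "motion": [
    [10,[0,0,0.3],[0,0,0]],
    [10,[0,0,0.6],[0,0,0]],
    [10,[0,0,0.6],[0,0,0]],
    [10,[0,0,0.6],[0,0,0.8]],
    [10,[0,0.3,0.6],[0,0,0.8]],
    [10,[-0.2,0.3,0.6],[0,0,0.8]],
    [10,[-0.2,0.3,0.6],[0,0,0.8]],
    [10,[-0.2,0.4,0.3],[0,0,0.8]],
    [10,[-0.2,0.4,0],[0,0,1]],
    [10,[-0.2,0.4,0],[0.6,-0.6,0]],
    [10,[-0.2,0.3,0],[0.64,-0.64,0]],
    [10,[-0.2,0.3,0],[0.64,-0.64,0]],
    [10,[-0.2,0.3,0],[0.64,-0.64,0]],
    [10,[-0.2,0.3,0],[0.64,-0.64,0]],
    [10,[-0.2,0.3,0],[0.64,-0.64,0]],
    [10,[-0.2,0.3,0],[0.64,-0.64,0]],
    [10,[-0.2,0.3,0],[0.64,-0.64,0]],
    [10,[0,0,0],[0.64,-0.64,0]],
    [10,[0,0,0],[0.64,-0.64,0]],
    [10,[0,0,0],[0.64,-0.64,0]]
  ]
}}

```text
time_s: 5.03
ee_pos: [397.4, -49.5, 109.8]
ee_rot: [180.0, -39.8, 44.8]
force: [0.3, -0.4, -1.1]
gripper_width: 15.9
gripper_force: 30.0
```

Emit:
{"fn": "move_arm", "kwargs": {
  "motion": [
    [10,[0,0,0],[0,0,0]],
    [10,[0,0,0],[0,0,0]]
  ]
}}

```text
time_s: 5.2
ee_pos: [396.9, -49.9, 108.8]
ee_rot: [-179.7, -39.5, 44.5]
force: [-0.3, 0.4, -0.7]
gripper_width: 15.6
gripper_force: 30.0
```

```bash
cat > snap.py <<'E'
from h import *
import pickle,sys
n=sys.argv[1]
s=state();print(s["time_s"],s["ee_pos"].round(1) if hasattr(s["ee_pos"],"round") else s["ee_pos"],s["ee_rot"],s["force"])
c=cam("wrist");a=grab_frame("wrist");pickle.dump((c,s),open(n+".pkl","wb"))
cv2.imwrite("pics/"+n+".png",a)
E
python3 snap.py w2
```

```text
5.2 [396.9 -49.9 108.8] [-179.69194459  -39.51877283   44.47649777] [-0.34328136  0.36196544 -0.74948251]
```

View pics/w2.png

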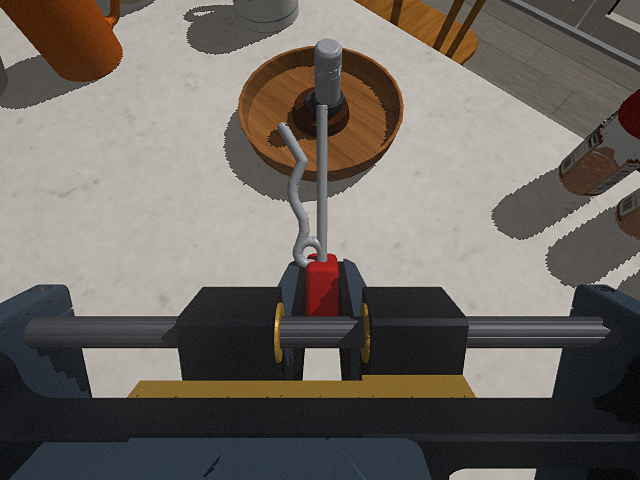

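Spindle seen at (327,40)–(325,105), with a dark mark on its right side near (337,72). I'll enlarge it.

```bash
python3 -c "
import cv2
a=cv2.imread('pics/w2.png')[20:180,230:420];cv2.imwrite('pics/w2c.png',cv2.resize(a[:95,60:135],None,fx=6.2,fy=6.2,interpolation=cv2.INTER_CUBIC))"
```

```text
(no output)
```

View pics/w2c.png

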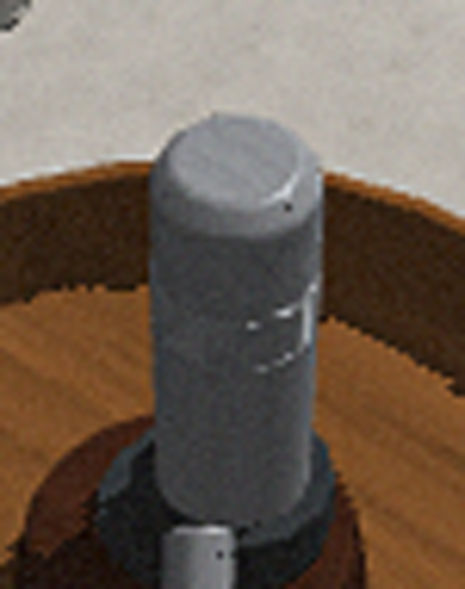

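The enlarged crop shows bright bevel edges of the cross-hole around (282,335), to the right of the spindle's middle at 237. The hole therefore faces roughly -y, with its axis at yaw of about 79°. I'll swing round to look at it face-on.

Emit:
{"fn": "move_arm", "kwargs": {
  "motion": [
    [10,[0.4,-0.17,0],[0,0,0.86]],
    [10,[0.44,-0.17,0],[0,0,0.86]],
    [10,[0.44,-0.17,0],[0,0,0.86]],
    [10,[0.44,-0.17,0],[0,0,0.86]],
    [10,[0.44,-0.17,0],[0,0,0.86]],
    [10,[0.44,-0.17,0],[0,0,0.86]],
    [10,[0.44,-0.17,0],[0,0,0.86]],
    [10,[0.44,-0.17,0],[0,0,0.86]],
    [10,[0.44,-0.17,0],[0,0,0.86]],
    [10,[0.44,-0.17,0],[0,0,0.86]],
    [10,[0,0,0],[0,0,0]],
    [10,[0,0,0],[0,0,0]],
    [10,[0,0,0],[0,0,0]]
  ]
}}

```text
time_s: 6.33
ee_pos: [505.5, -90.8, 109.1]
ee_rot: [-179.7, -39.6, 79.0]
force: [-0.7, -0.4, -1.0]
gripper_width: 15.9
gripper_force: 30.0
```

```bash
python3 snap.py w3; python3 -c "
import cv2
a=cv2.imread('pics/w3.png');cv2.imwrite('pics/w3c.png',cv2.resize(a[20:170,240:440],None,fx=4,fy=4,interpolation=cv2.INTER_CUBIC))"
```

```text
6.3333 [505.5 -90.8 109.1] [-179.69326733  -39.56436548   79.0347565 ] [-0.66687365 -0.38167665 -0.95178864]
```

View pics/w3c.png

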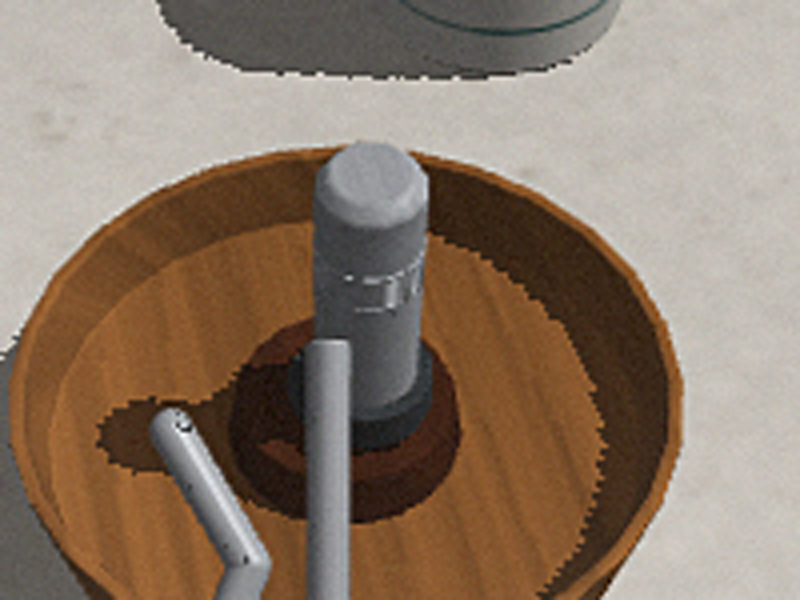

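The crop shows the spindle between x 314 and 426. Bevel marks span roughly 348–417 in x at rows 270–310. I'll read the raw pixels for detail.

```bash
python3 -c "
import cv2
a=cv2.imread('pics/w3.png',0)
print('     ',*range(317,349))
for r in range(76,102):print(r,*['%3d'%v for v in a[r,317:349]])"
```

```text
317 318 319 320 321 322 323 324 325 326 327 328 329 330 331 332 333 334 335 336 337 338 339 340 341 342 343 344 345 346 347 348
76 101  79  58  63  57  63  64  65  61  59  68  88  95 100 100 103 112 114 115 128 119 103  91  82  96  98 101 109 121 107  44  34
77 102  82  59  64  64  63  64  59  58  53  62  60  69  66  83  76  79  76  87  85  82  85  85  94  99 104 102 113 118  80  32  23
78  98  72  59  61  63  62  64  67  63  59  64  65  64  66  70  66  67  72  75  76  82  91  91  93 100 101 108 114 114 100  90  34
79  97  72  58  59  69  68  63  62  65  62  63  63  69  67  66  66  59  73  76  79  81  82  94 103 103 105 112 116 119 136  96  90
80  97  69  62  57  61  63  58  62  64  65  65  62  63  59  66  64  74  77  78  80  81  89  92  96 105 109 111 114 119 141  90  83
81  95  71  61  60  62  58  68  66  60  58  63  64  65  63  69  77  73  78  73  81  90  91  89  92 105 106 113 111 116 117  82  80
82  94  80  63  62  65  62  60  65  62  62  60  70  63  69  65  73  67  73  85  84  86  88  97  99 101 102 104 116 133 121  87  88
83  90  77  77  62  63  60  66  66  66  64  65  62  63 
[... 1735 characters left out ...]
151  98 100 105 112 122 124 112  92  83  87
97  95  77  58  63  52  62  64  64  65  64  64  78 111  91 113 121 116 131 115  83  69  83  92 102 104 108 117 122 103  95  86  84
98  99  81  63  62  59  57  62  68  69  61  63  64  64  58  60  63  61  74  82  82  84  61  92  97 109 106 116 119 106  98  88  86
99  69  54  61  66  56  66  60  66  65  67  67  62  59  59  65  68  72  75  81  84  86  84  99  99 109 115 120 123  94  99  95  92
100  40  52  58  67  60  62  64  67  65  63  62  60  65  67  63  70  74  72  79  86  88  96  99 102 106 109 120 121  93  93  98  92
101  47  49  64  63  60  63  64  67  68  60  71  63  65  69  67  69  76  79  84  83  84  93  97 101 105 113 122 121  93  95  97  90
```

Emit:
{"fn": "move_arm", "kwargs": {
  "motion": [
    [10,[0.4,0.18,-0.12],[0,0,0.95]],
    [10,[0.4,0.18,-0.12],[0,0,0.95]],
    [10,[0.4,0.18,-0.12],[0,0,0.95]],
    [10,[0.4,0.18,-0.12],[0,0,0.95]],
    [10,[0.4,0.18,-0.12],[0,0,0.95]],
    [10,[0,0,0],[0,0,0]],
    [10,[0,0,0],[0,0,0]],
    [10,[0,0,0],[0,0,0]]
  ]
}}

```text
time_s: 7.05
ee_pos: [554.8, -69.1, 94.1]
ee_rot: [-179.7, -39.6, 97.9]
force: [-0.2, -0.7, -1.3]
gripper_width: 15.9
gripper_force: 30.0
```

```bash
python3 snap.py w4
python3 - <<'E'
from h import *
import pickle
(c,s)=pickle.load(open("w4.pkl","rb"))
u,v=proj(c,[542,94,75]);print(u,v)
x0=int(u)-45;y0=max(0,int(v)-35)
a=cv2.imread('pics/w4.png')[y0:y0+66,x0:x0+88];print(x0,y0)
cv2.imwrite('pics/w4c.png',cv2.resize(a,None,fx=9,fy=9,interpolation=cv2.INTER_CUBIC))
E
```

```text
7.05 [554.8 -69.1  94.1] [-179.66335487  -39.61833925   97.91020481] [-0.16172283 -0.73936268 -1.28255223]
334.67532602962393 91.40658575203844
289 56
```

View pics/w4c.png

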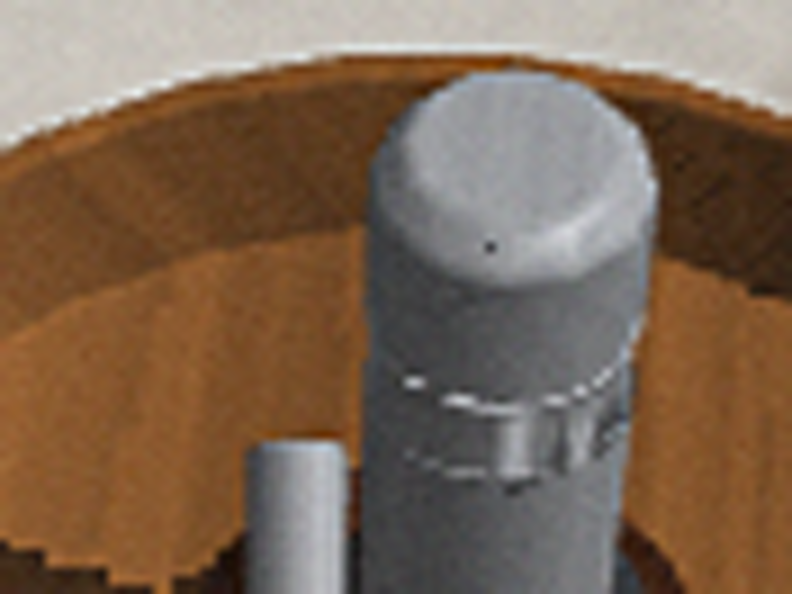

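The crop shows a band around the spindle with vertical features at x=515, 580 and 610, so the hole lies right of the middle. I'll swing further round for a face-on view.

Emit:
{"fn": "move_arm", "kwargs": {
  "motion": [
    [10,[0.37,0.11,0.1],[0,0,0.86]],
    [10,[0.37,0.11,0.1],[0,0,0.86]],
    [10,[0.37,0.11,0.1],[0,0,0.86]],
    [10,[0.37,0.11,0],[0,0,0.86]],
    [10,[0.37,0.11,0],[0,0,0.86]],
    [10,[0.37,0.11,0],[0,0,0.86]],
    [10,[0.37,0.11,0],[0,0,0.86]],
    [10,[0,0,0],[0,0,0]],
    [10,[0,0,0],[0,0,0]],
    [10,[0,0,0],[0,0,0]]
  ]
}}

```text
time_s: 7.93
ee_pos: [619.7, -50.6, 101.6]
ee_rot: [-179.7, -39.6, 121.9]
force: [0.0, -0.6, -1.3]
gripper_width: 15.8
gripper_force: 30.0
```

```bash
python3 snap.py w5
python3 - <<'E'
from h import *
import pickle
(c,s)=pickle.load(open("w5.pkl","rb"))
u,v=proj(c,[542,94,75]);print(u,v)
x0=int(u)-25;y0=max(0,int(v)-30)
a=cv2.imread('pics/w5.png')[y0:y0+54,x0:x0+70];print(x0,y0)
cv2.imwrite('pics/w5c.png',cv2.resize(a,None,fx=11,fy=11,interpolation=cv2.INTER_CUBIC))
E
```

```text
7.9333 [619.7 -50.6 101.6] [-179.68449863  -39.63674422  121.94774321] [ 0.02614743 -0.56449913 -1.28076034]
335.76394768891214 98.392646196024
310 68
```

View pics/w5c.png

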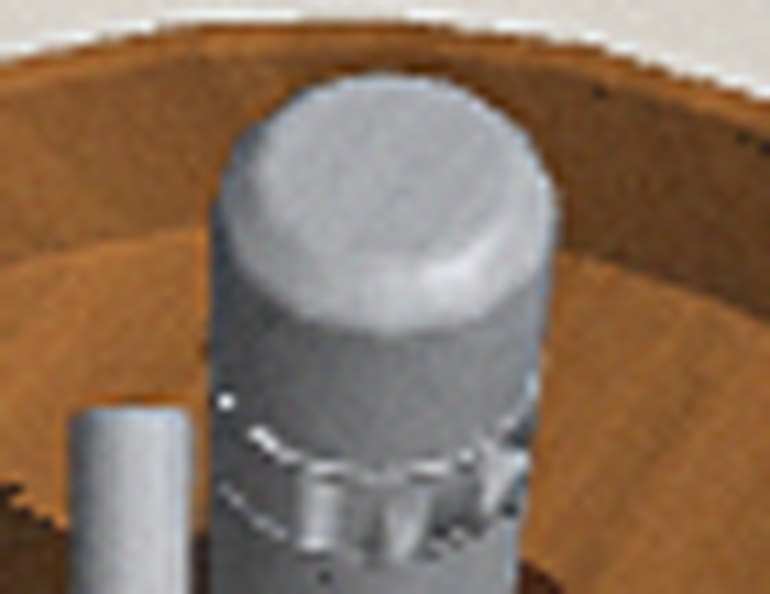

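The view at yaw 122° shows the spindle from 215 to 530. A dark bore spot sits near (460,530) between bright bevel edges at x=403 and 495, so the hole is about 31° right of this view. The band's top and bottom lines are at rows 475 and 555. I'll fit the axis, height and azimuth from the three views.

Run:
```python
from h import *
import pickle
from scipy.optimize import least_squares
V={k:pickle.load(open(k+".pkl","rb"))[0] for k in("w3","w4","w5")}
obs={"w3":(332.2,93.2),"w4":(344.8,105.2),"w5":(343.8,114.5)}
O={k:-c[1].T@c[2] for k,c in V.items()}
def pt(p,k,az):return [p[0]+12*np.cos(az),p[1]+12*np.sin(az),p[2]]
def caz(p,k):d=O[k][:2]-p[:2];return np.arctan2(d[1],d[0])
f=lambda p:np.concatenate([proj(V[k],pt(p,k,caz(p,k)))-obs[k] for k in V])
r=least_squares(f,[542,94,75]);p=r.x;print(p,r.fun.round(2))
for k in V:
  for h in(-4,4):print(k,h,proj(V[k],pt(p+[0,0,h],k,caz(p,k))).round(1))
feat={"w3":[337.5,343.3],"w4":[346.2,353.4,356.8],"w5":[339.1,346.6,351.8,355]}
for k in feat:
  for u in feat[k]:
    a=np.linspace(-1.4,1.4,600)+caz(p,k)
    e=[abs(proj(V[k],pt(p,k,x))[0]-u) for x in a];print(k,u,np.degrees(a[np.argmin(e)]).round(1))
T=cam("top")
# tray centre by rim: fit ellipse-ish on orange-brown mask
im=grab_frame("top");hsv=cv2.cvtColor(im,cv2.COLOR_BGR2HSV)
m=cv2.inRange(hsv,(5,90,40),(22,255,255));m[:,:245]=0;m[:,340:]=0;m[:195]=0;m[285:]=0
n,l,st,ce=cv2.connectedComponentsWithStats(m);i=1+np.argmax(st[1:,4]);hu=cv2.convexHull(np.argwhere(l==i)[:,::-1].astype(np.int32))
q=np.array([back(T,u,v,34) for u,v in hu[:,0]]);print("tray",cv2.minEnclosingCircle(q[:,:2].astype(np.float32)))
```

```text
[550.48154212  93.82835291  74.45418334] [ 0.17  0.11 -0.27 -0.39  0.06  0.28]
w3 -4 [332.3  97. ]
w3 4 [332.5  89.5]
w4 -4 [344.2 108.7]
w4 4 [344.8 100.8]
w5 -4 [343.6 118.5]
w5 4 [344.1 111. ]
w3 337.5 -81.8
w3 343.3 -53.4
w4 346.2 -80.6
w4 353.4 -52.7
w4 356.8 -36.4
w5 339.1 -80.9
w5 346.6 -52.3
w5 351.8 -31.7
w5 355 -16.9
tray ((543.3787231445312, 100.42578887939453), 79.17462921142578)
```

Run:
```python
from h import *
import pickle
from scipy.optimize import least_squares
V={k:pickle.load(open(k+".pkl","rb"))[0] for k in("w2","w3","w4","w5")}
for k,c in V.items():
    im=cv2.imread(f"pics/{k}.png");hsv=cv2.cvtColor(im,cv2.COLOR_BGR2HSV)
    m=cv2.inRange(hsv,(5,110,30),(22,255,255))
    P=lambda a,b:proj(c,[547+a,97+b,34])
    box=np.array([P(a,b) for a in(-95,95) for b in(-95,95)]);lo=box.min(0).astype(int)-5;hi=box.max(0).astype(int)+5
    mm=np.zeros_like(m);mm[max(0,lo[1]):hi[1],max(0,lo[0]):hi[0]]=m[max(0,lo[1]):hi[1],max(0,lo[0]):hi[0]]
    n,l,st,ce=cv2.connectedComponentsWithStats(mm);i=1+np.argmax(st[1:,4])
    hu=cv2.convexHull(np.argwhere(l==i)[:,::-1].astype(np.int32))[:,0]
    hu=hu[hu[:,1]>2]
    q=np.array([back(c,u+.5,v+.5,34)[:2] for u,v in hu]);o=(-c[1].T@c[2])[:2]
    d=np.array([547,97])-o;d/=np.linalg.norm(d)
    far=(q-[547,97])@d>5;q=q[far]
    r=least_squares(lambda p:np.hypot(*(q-p).T)-82,[547,97],loss="soft_l1")
    r2=least_squares(lambda p:np.hypot(*(q-p[:2]).T)-p[2],[547,97,82],loss="soft_l1")
    print(k,r.x.round(1),len(q),np.abs(r.fun).max().round(1),r2.x.round(1))
# spindle top centre, from top-face ellipses read in crops
pts={"w3":(240+370/4,20+175/4),"w4":(289+515/9,56+170/9),"w5":(310+388/11,68+190/11)}
X=tri([(V[k],*pts[k]) for k in pts]);print("top centre",X)
T=cam("top");print(back(T,250+187/4.4,170+272/4.4,X[2]))
```

```text
w2 [545.1  95.7] 14 0.8 [545.1  98.4  79.5]
w3 [544.9  96.1] 10 0.7 [546.9  97.5  79.7]
w4 [546.8  95.5] 25 1.1 [546.5  97.   80.8]
w5 [547.7  96. ] 23 1.0 [547.1  97.4  80.8]
top centre [550.01281351  93.59566446  92.41082442]
[546.26265209  93.6477527   92.41082442]
```

```bash
python3 -c "
import cv2
a=cv2.imread('pics/w5.png',0)
print('     ',*range(329,361))
for r in range(103,124):print(r,*['%3d'%v for v in a[r,329:361]])"
```

```text
329 330 331 332 333 334 335 336 337 338 339 340 341 342 343 344 345 346 347 348 349 350 351 352 353 354 355 356 357 358 359 360
103  71  67  66  73  70  83  87  94  97  97  99 103 107 112 114 118 122 124 121 124 120 129 130 132 133 129 131 125 126 173 102  99
104  62 231 102  72  83  77  85  87  97  99  99 106 105 106 117 117 127 121 128 128 124 129 131 128 132 126 129 120 140 132 101  97
105  67  77  70  75  77  74  87  89  92 101 103 105 111 111 110 118 124 121 121 129 133 128 127 133 130 130 129 139 137 105  98 102
106  72  64  71  71  91  80  82  89  95  98 110 105 106 112 110 122 118 124 129 129 128 132 130 132 133 127 151 164  95  95 101 105
107  64  67  60 105 212 144  83  87  91 102 107 112 106 109 116 119 123 127 126 128 129 136 128 131 147 128 131  84  74  84 104 101
108  70  72  70  65  87 207 136  91  87  93 100 105 116 111 117 119 118 126 128 128 126 130 133 135 148 176 129  99  72  86  98  93
109  71  72  75  73  75  72 146 165 128 107  92  98 114 113 118 117 122 123 124 120 117 143 141 184 126 168 173 177 187  97  99 103
110  78  72  69  72  73  76  86  77 105 170 190 
[... 1099 characters left out ...]
 136 134 139 140 135 139 108 108 100 104
119  67  72  68  73  76  77  87  88  95 100 105 108 114 120  99 104 121 133 134 133 139 134 132 135 140 141 138 143  56  69 108 105
120  71  72  70  72  80  81  89  90  96 104  62 101 110 112 120 121 124 126 131 139 134 136 135 135 140 138 136 146  52  41  41  91
121  72  73  73  73  77  86  85  92  92 100 102 100 110 113 120 121 128 133 135 137 131 134 133 138 139 139 138 122  48  49  49  40
122  71  76  72  72  71  81  90  92  99  93 103 105 118 116 120 122 127 130 134 132 135 131 130 136 139 139 141 108  53  46  51  46
123  74  74  65  70  79  88  86  86  97  99 104 106 114 118 119 127 126 132 131 136 133 136 132 138 139 139 142  95  50  50  52  49
```

Emit:
{"fn": "move_arm", "kwargs": {
  "motion": [
    [10,[0,0,0],[-0.84,-0.525,0]],
    [10,[0,0,0],[-0.84,-0.525,0]],
    [10,[0.1,0.15,0],[-0.84,-0.525,0]],
    [10,[0.1,0.15,0],[-0.84,-0.525,0]],
    [10,[0.1,0.2,0],[-0.84,-0.525,0]],
    [10,[0.1,0.2,0],[-0.84,-0.525,0]],
    [10,[0.1,0.2,0],[-0.84,-0.525,0]],
    [10,[0.1,0.2,0],[-0.84,-0.525,0]],
    [10,[0.1,0.2,0],[-0.84,-0.525,0]],
    [10,[0.1,0.2,0],[-0.84,-0.525,0]],
    [10,[0.1,0.3,0],[0,0,0.96]],
    [10,[0.1,0.3,0],[0,0,0.96]],
    [10,[0.1,0.3,0],[0,0,0.96]],
    [10,[0.1,0.25,0],[0,0,0.96]],
    [10,[0.05,0.25,0],[0,0,0.96]],
    [10,[0.05,0.23,0],[0,0,0.96]],
    [10,[0,0,0],[0,0,0]],
    [10,[0,0,0],[0,0,0]],
    [10,[0,0,0],[0,0,0]]
  ]
}}

```text
time_s: 9.62
ee_pos: [652.8, 27.5, 101.6]
ee_rot: [-179.7, 0.0, 145.0]
force: [0.2, -0.1, -0.3]
gripper_width: 15.7
gripper_force: 30.0
```

```bash
python3 snap.py w6
python3 - <<'E'
from h import *
import pickle
(c,s)=pickle.load(open("w6.pkl","rb"))
y=np.radians(s["ee_rot"][2]);h=np.array([np.cos(y),np.sin(y)]);e=np.array(s["ee_pos"])
tip=np.r_[e[:2]+92*h,e[2]+9.9];print("pred tip",tip,proj(c,tip),"mid",proj(c,np.r_[e[:2]+60*h,e[2]+9.9]))
print("spindle top",proj(c,[550.4,93.7,93]),proj(c,[550.4,93.7,74.5]))
a=cv2.imread("pics/w6.png");u,v=proj(c,tip).astype(int)
cv2.imwrite("pics/w6c.png",cv2.resize(a[v-75:v+75,u-100:u+100],None,fx=4,fy=4,interpolation=cv2.INTER_CUBIC));print(u-100,v-75)
E
```

```text
9.6167 [652.8  27.5 101.6] [-1.79684933e+02  7.68965416e-03  1.44999321e+02] [ 0.15318178 -0.1384109  -0.31797858]
pred tip [577.46696084  80.26955591 111.52499066] [321.95954819 103.40856212] mid [321.89597617 177.49567244]
spindle top [312.48344135  38.99176415] [313.60860261  49.30788515]
221 28
```

View pics/w6c.png

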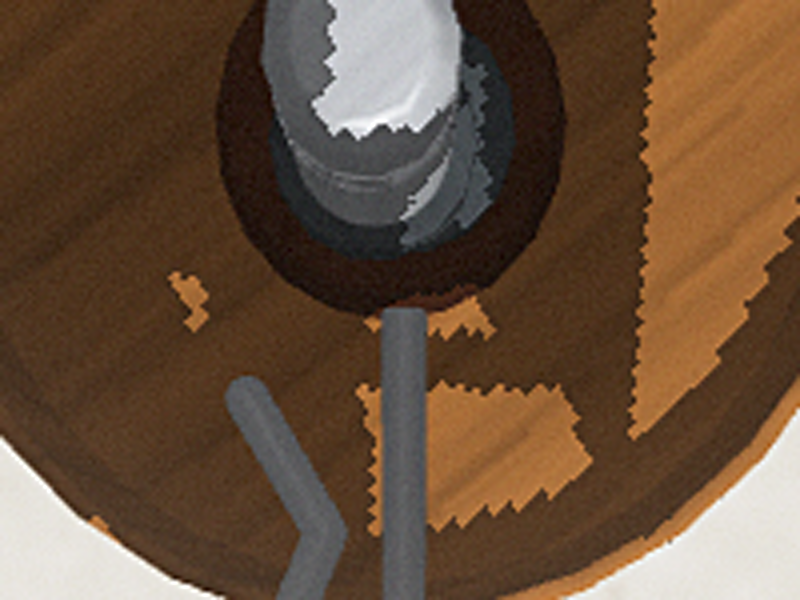

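The level view shows the leg tip at (404,310), as predicted within 1 mm, and the spindle band centred near x=371. The tip needs about 4.6 mm to the left, then lowering.

Emit:
{"fn": "move_arm", "kwargs": {
  "motion": [
    [10,[-0.05,-0.08,-0.3],[0,0,0]],
    [10,[-0.05,-0.07,-0.4],[0,0,0]],
    [10,[0,0,-0.4],[0,0,0]],
    [10,[0,0,-0.38],[0,0,0]],
    [10,[0,0,0],[0,0,0]],
    [10,[0,0,0],[0,0,0]],
    [10,[-0.13,0.09,0],[0,0,0]],
    [10,[-0.13,0.09,0],[0,0,0]],
    [10,[-0.13,0.09,0],[0,0,0]],
    [10,[0,0,0],[0,0,0]],
    [10,[0,0,0],[0,0,0]],
    [10,[0,0,0],[0,0,0]]
  ]
}}

```text
time_s: 10.67
ee_pos: [641.3, 31.3, 64.8]
ee_rot: [-179.7, 0.1, 145.1]
force: [-0.5, -0.1, -0.8]
gripper_width: 15.6
gripper_force: 30.0
```

```bash
cat > rel.py <<'E'
from h import *
s=state();e=np.array(s["ee_pos"]);h=np.array([-.819,.574]);n=np.array([-.574,-.819])
A=np.array([550.4,93.7]);d=e[:2]-A;f=np.array(s["force"])
print("t",s["time_s"],"tip past near face %.1f lat %.1f z-wire %.1f"%(d@h+92+12,d@n,e[2]+9.9),"rot",np.round(s["ee_rot"],2),"F along %.1f lat %.1f z %.1f"%(f[:2]@h,f[:2]@n,f[2]),"torque",np.round(s["torque"],2))
E
python3 rel.py
```

```text
t 10.6667 tip past near face -6.3 lat -1.1 z-wire 74.7 rot [-1.7973e+02  6.0000e-02  1.4514e+02] F along 0.3 lat 0.3 z -0.8 torque [ 0.05 -0.18  0.  ]
```

Emit:
{"fn": "move_arm", "kwargs": {
  "motion": [
    [10,[-0.025,-0.036,0],[0,0,0]],
    [10,[-0.041,0.029,0],[0,0,0]],
    [10,[-0.041,0.029,0],[0,0,0]],
    [10,[-0.041,0.029,0],[0,0,0]],
    [10,[-0.041,0.029,0],[0,0,0]],
    [10,[-0.041,0.029,0],[0,0,0]],
    [10,[-0.041,0.029,0],[0,0,0]],
    [10,[-0.041,0.029,0],[0,0,0]],
    [10,[0,0,0],[0,0,0]]
  ]
}}

```text
time_s: 11.42
ee_pos: [634.5, 34.8, 64.9]
ee_rot: [-179.7, 0.2, 145.2]
force: [2.6, -2.1, -0.7]
gripper_width: 15.9
gripper_force: 30.0
```

```bash
python3 rel.py
```

```text
t 11.4167 tip past near face 1.4 lat -0.0 z-wire 74.8 rot [-179.74    0.2   145.17] F along -3.3 lat 0.2 z -0.7 torque [-0.47 -0.66  0.07]
```

Emit:
{"fn": "move_arm", "kwargs": {
  "motion": [
    [10,[0,0,-0.02],[0,0,0]],
    [10,[0,0,-0.02],[0,0,0]],
    [10,[0,0,-0.02],[0,0,0]],
    [10,[0,0,-0.02],[0,0,0]],
    [10,[0,0,0],[0,0,0]]
  ]
}}

```text
time_s: 11.83
ee_pos: [634.5, 35.1, 62.8]
ee_rot: [-179.8, 0.2, 145.1]
force: [5.7, -4.4, 0.3]
gripper_width: 15.8
gripper_force: 30.0
```

```bash
python3 rel.py
```

```text
t 11.8333 tip past near face 1.5 lat -0.3 z-wire 72.7 rot [-1.7977e+02  1.5000e-01  1.4512e+02] F along -7.2 lat 0.3 z 0.3 torque [-0.49 -0.9  -0.  ]
```

Emit:
{"fn": "move_arm", "kwargs": {
  "motion": [
    [10,[0.016,-0.011,0.02],[0,0,0]],
    [10,[0,0,0.02],[0,0,0]],
    [10,[0,0,0.02],[0,0,0]],
    [10,[0,0,0.02],[0,0,0]],
    [10,[0,0,0.02],[0,0,0]],
    [10,[0,0,0],[0,0,0]]
  ]
}}

```text
time_s: 12.33
ee_pos: [634.2, 34.9, 65.0]
ee_rot: [-179.7, 0.1, 145.1]
force: [4.7, -3.6, -1.3]
gripper_width: 15.8
gripper_force: 30.0
```

```bash
python3 rel.py
```

```text
t 12.3333 tip past near face 1.6 lat 0.0 z-wire 74.9 rot [-1.7972e+02  8.0000e-02  1.4514e+02] F along -5.9 lat 0.2 z -1.3 torque [-0.6  -0.96  0.03]
```

Emit:
{"fn": "move_arm", "kwargs": {
  "motion": [
    [10,[0,0,0.02],[0,0,0]],
    [10,[0,0,0.02],[0,0,0]],
    [10,[0,0,0.02],[0,0,0]],
    [10,[0,0,0],[0,0,0]]
  ]
}}

```text
time_s: 12.67
ee_pos: [634.2, 34.9, 66.4]
ee_rot: [-179.7, 0.1, 145.1]
force: [4.3, -3.7, -1.1]
gripper_width: 16.1
gripper_force: 30.0
```

```bash
python3 rel.py
```

```text
t 12.6667 tip past near face 1.6 lat 0.1 z-wire 76.3 rot [-1.7971e+02  8.0000e-02  1.4514e+02] F along -5.6 lat 0.6 z -1.1 torque [-0.57 -0.97 -0.01]
```

Emit:
{"fn": "move_arm", "kwargs": {
  "motion": [
    [10,[0,0,-0.03],[0,0,0]],
    [10,[0,0,-0.03],[0,0,0]],
    [10,[-0.0115,-0.0164,0],[0,0,0]],
    [10,[-0.0115,-0.0164,0],[0,0,0]],
    [10,[-0.0115,-0.0164,0],[0,0,0]],
    [10,[-0.0115,-0.0164,0],[0,0,0]],
    [10,[0,0,0],[0,0,0]]
  ]
}}

```text
time_s: 13.25
ee_pos: [633.4, 33.7, 65.2]
ee_rot: [-179.8, 0.1, 145.1]
force: [4.5, -2.8, -0.0]
gripper_width: 16.0
gripper_force: 30.0
```

```bash
python3 rel.py
```

```text
t 13.25 tip past near face 1.6 lat 1.5 z-wire 75.1 rot [-1.7979e+02  9.0000e-02  1.4510e+02] F along -5.3 lat -0.3 z -0.0 torque [-0.3  -0.99 -0.08]
```

Emit:
{"fn": "move_arm", "kwargs": {
  "motion": [
    [10,[0.0115,0.0164,0],[0,0,0]],
    [10,[0.0115,0.0164,0],[0,0,0]],
    [10,[0.0115,0.0164,0],[0,0,0]],
    [10,[0.0115,0.0164,0],[0,0,0]],
    [10,[0.0115,0.0164,0],[0,0,0]],
    [10,[0.0115,0.0164,0],[0,0,0]],
    [10,[0.0115,0.0164,0],[0,0,0]],
    [10,[0,0,0],[0,0,0]]
  ]
}}

```text
time_s: 13.92
ee_pos: [634.7, 35.7, 65.0]
ee_rot: [-179.6, 0.1, 145.2]
force: [3.5, -4.1, 0.5]
gripper_width: 15.7
gripper_force: 30.0
```

```bash
python3 rel.py
```

```text
t 13.9167 tip past near face 1.6 lat -0.9 z-wire 74.9 rot [-1.7965e+02  7.0000e-02  1.4517e+02] F along -5.2 lat 1.4 z 0.5 torque [-0.71 -0.78  0.11]
```

```bash
python3 snap.py w7
python3 - <<'E'
from h import *
import pickle
(c,s)=pickle.load(open("w7.pkl","rb"))
e=np.array(s["ee_pos"]);h=np.array([-.819,.574])
tip=np.r_[e[:2]+92*h,e[2]+9.9];u,v=proj(c,tip);print(u,v)
a=cv2.imread("pics/w7.png");u0=int(u)-38;v0=int(v)-42;print(u0,v0)
b=a[v0:v0+57,u0:u0+76].astype(float);b=np.clip((b/255)**.6*255,0,255).astype(np.uint8)
cv2.imwrite("pics/w7c.png",cv2.resize(b,None,fx=10.5,fy=10.5,interpolation=cv2.INTER_CUBIC))
for z in(70.5,78.5):print(z,proj(c,[550.4-12*h[0],93.7-12*h[1],z]))
E
```

```text
13.9167 [634.7  35.7  65. ] [-1.79646746e+02  6.87598165e-02  1.45174199e+02] [ 3.46063431 -4.07925845  0.53085459]
322.6374955982247 103.37826206962103
284 61
70.5 [320.68521726 108.37453637]
78.5 [320.51443174 106.64301252]
```

View pics/w7c.png

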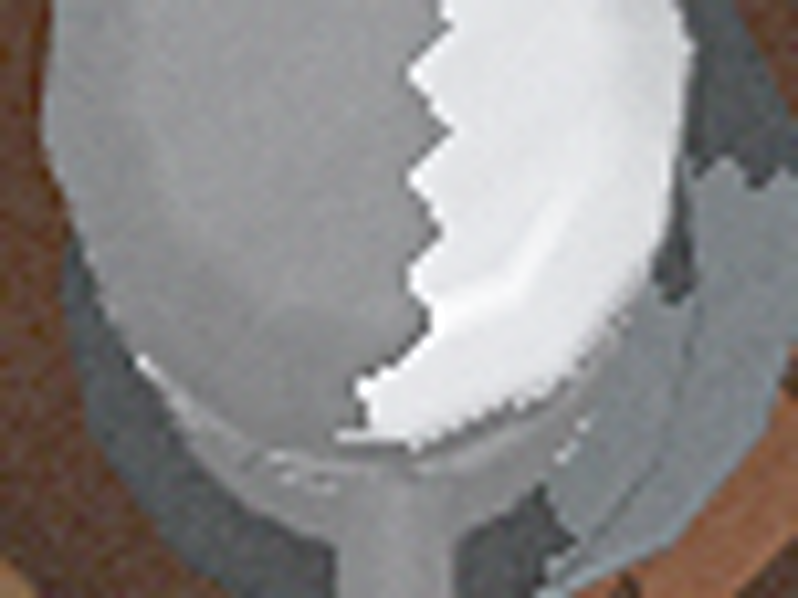

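The leg (x≈394) sits about 1.2 mm right of the spindle's axis (x≈367), so the lateral target is about +0.3 on my scale and height is the remaining unknown. I'll scan z at that lateral.

Emit:
{"fn": "move_arm", "kwargs": {
  "motion": [
    [10,[-0.017,-0.024,0],[0,0,0]],
    [10,[-0.018,-0.025,0],[0,0,0]],
    [10,[0,0,-0.02],[0,0,0]],
    [10,[0,0,-0.02],[0,0,0]],
    [10,[0,0,-0.02],[0,0,0]],
    [10,[0,0,-0.02],[0,0,0]],
    [10,[0,0,-0.02],[0,0,0]],
    [10,[0,0,-0.02],[0,0,0]],
    [10,[0,0,-0.02],[0,0,0]],
    [10,[0,0,0],[0,0,0]]
  ]
}}

```text
time_s: 14.8
ee_pos: [634.4, 35.0, 61.7]
ee_rot: [-179.7, 0.1, 145.1]
force: [4.1, -2.7, -1.2]
gripper_width: 15.6
gripper_force: 30.0
```

```bash
python3 rel.py
```

```text
t 14.8 tip past near face 1.5 lat -0.1 z-wire 71.6 rot [-1.7974e+02  1.0000e-01  1.4513e+02] F along -4.9 lat -0.1 z -1.2 torque [-0.49 -0.9  -0.01]
```

Emit:
{"fn": "move_arm", "kwargs": {
  "motion": [
    [10,[-0.014,-0.02,0],[0,0,0]],
    [10,[0,0,0.02],[0,0,0]],
    [10,[0,0,0.02],[0,0,0]],
    [10,[0,0,0.02],[0,0,0]],
    [10,[0,0,0.02],[0,0,0]],
    [10,[0,0,0.02],[0,0,0]],
    [10,[0,0,0.02],[0,0,0]],
    [10,[0,0,0.02],[0,0,0]],
    [10,[0,0,0.02],[0,0,0]],
    [10,[0,0,0],[0,0,0]]
  ]
}}

```text
time_s: 15.63
ee_pos: [633.8, 34.4, 65.4]
ee_rot: [-179.7, 0.1, 145.1]
force: [4.3, -3.2, -2.1]
gripper_width: 15.8
gripper_force: 30.0
```

```bash
python3 rel.py
```

```text
t 15.6333 tip past near face 1.6 lat 0.7 z-wire 75.3 rot [-1.7971e+02  8.0000e-02  1.4514e+02] F along -5.3 lat 0.1 z -2.1 torque [-0.52 -0.97 -0.01]
```

Emit:
{"fn": "move_arm", "kwargs": {
  "motion": [
    [10,[0,0,0.02],[0,0,0]],
    [10,[0,0,0.02],[0,0,0]],
    [10,[0,0,0.02],[0,0,0]],
    [10,[0,0,0.02],[0,0,0]],
    [10,[0,0,0.02],[0,0,0]],
    [10,[0,0,0],[0,0,0]]
  ]
}}

```text
time_s: 16.13
ee_pos: [633.8, 34.4, 67.9]
ee_rot: [-179.7, 0.1, 145.1]
force: [4.6, -2.6, -1.6]
gripper_width: 15.9
gripper_force: 30.0
```

```bash
python3 rel.py
```

```text
t 16.1333 tip past near face 1.7 lat 0.7 z-wire 77.8 rot [-1.7971e+02  7.0000e-02  1.4514e+02] F along -5.2 lat -0.5 z -1.6 torque [-0.54 -0.98  0.01]
```

```bash
cat > unwrap.py <<'E'
from h import *
import pickle,sys
def unwrap(k,az,zs,A=(550.4,93.7)):
    c=pickle.load(open(k+".pkl","rb"))[0];im=cv2.imread(f"pics/{k}.png",0)
    m=np.array([[proj(c,[A[0]+12*np.cos(a),A[1]+12*np.sin(a),z]) for a in np.radians(az)] for z in zs],np.float32)
    return cv2.remap(im,m[...,0],m[...,1],cv2.INTER_LINEAR)
def show(k,lo,hi):
    az=np.arange(lo,hi,5);zs=np.arange(82,66,-1)
    g=unwrap(k,az,zs);print(k);print("    ",*["%4d"%a for a in az])
    for z,r in zip(zs,g):print("%5.1f"%z,*["%4d"%v for v in r])
if __name__=="__main__":
    show(sys.argv[1],int(sys.argv[2]),int(sys.argv[3]))
E
python3 unwrap.py w4 -140 -20; python3 unwrap.py w5 -115 5
```

```text
w4
     -140 -135 -130 -125 -120 -115 -110 -105 -100  -95  -90  -85  -80  -75  -70  -65  -60  -55  -50  -45  -40  -35  -30  -25
 82.0   63   65   63   64   69   68   70   72   78   81   83   91   97  103  103  106  109  116  117  118  119  128  144  136
 81.0   65   65   65   65   65   69   72   73   77   79   84   91   96  103  104  105  110  117  119  118  123  144  129  134
 80.0   63   62   65   64   67   70   71   73   74   75   83   88  100  104  110  103  117  124  133  153  132  138  139  107
 79.0   62   65   62   82   80   65   77  126  135   96   99  118  123  113  143  159  118  172  124  146  134  123  117  109
 78.0   71   67  112  139   65   70  147  141  125  143  142  146  143  123   96  104  115   98  120  100  110  115  115   80
 77.0   66   76  107   64   59   69   69   76   80   76   88  124  145  122  104   96  111  120  124  125  108  113  123   83
 76.0   62   64   61   61   63   64   66   70   77   76   94  141  158  126  109  103  114  130  134  119  100   99  115   91
 75.0   61   61   65   66   71   65   72   70   76   78   93  140  160  122  107  105  114
[... 2487 characters left out ...]
   83  101  158  161  110  102  109  101   84  119   99   89  112  102
 71.0   85   81   97  103  108  118  180  153  124  126  105  107  148  135  101  116  114  121   99  125  133   83  101  116
 70.0   89   97  110  113   96  115  115   92  112  120  105  105  126  134  123  116  133  130  139  136  139  141  100  119
 69.0   75   88   83   80   86   86   94  102  106  113  115  119  125  130  136  137  133  134  137  141  139  139  133  117
 68.0   67   71   76   79   87   91  100   71  101  111  117  121  128  132  137  133  135  134  138  140  138  137  133  116
 67.0   68   73   74   80   88   93   99   97  101  114  118  121  128  133  135  132  134  135  137  140  139  136  135  115
```

The unwrapped brightness shows strips that deform increasingly toward positive azimuth and a notch at about 0°. The hole is probably further round, near +10 to +25°. I'll back off and look from there.

Emit:
{"fn": "move_arm", "kwargs": {
  "motion": [
    [10,[0.2,-0.14,0],[0,0,0]],
    [10,[0.3,-0.21,0],[0,0,0]],
    [10,[0.16,-0.11,0.3],[0,0,0]],
    [10,[0.26,0.1,0.3],[0,0,0.875]],
    [10,[0.26,0.2,0.3],[0,0,0.875]],
    [10,[0.26,0.2,0.4],[0,0,0.875]],
    [10,[0.26,0.25,0],[0,0,0.875]],
    [10,[0.26,0.25,0],[0,0,0.875]],
    [10,[0.26,0.25,0],[0,0,0.875]],
    [10,[0.26,0.25,0],[0,0,0.875]],
    [10,[0.26,0.25,0],[0,0,0.875]],
    [10,[0.26,0.25,0],[0,0,0.875]],
    [10,[0.26,0.25,0],[0,0,0.875]],
    [10,[0,0,0],[0,0.9,0]],
    [10,[0,0,0],[0,0.9,0]],
    [10,[0,0,0],[0,0.9,0]],
    [10,[0,0,0],[0,0.9,0]],
    [10,[0,0,0],[0,0.9,0]],
    [10,[0,0,0],[0,0.9,0]],
    [10,[0,0,0],[0,0.9,0]]
  ]
}}

```text
time_s: 17.8
ee_pos: [714.9, 79.4, 101.1]
ee_rot: [-179.8, -25.4, -179.8]
force: [-0.6, 0.4, -1.2]
gripper_width: 15.7
gripper_force: 30.0
```

Emit:
{"fn": "move_arm", "kwargs": {
  "motion": [
    [10,[0,0,0],[0,0,0]],
    [10,[0,0,0],[0,0,0]],
    [10,[0,0,0],[0,0,0]]
  ]
}}

```text
time_s: 18.05
ee_pos: [714.6, 79.4, 100.6]
ee_rot: [-179.8, -25.2, -179.9]
force: [-0.6, 0.6, -0.1]
gripper_width: 15.8
gripper_force: 30.0
```

```bash
python3 snap.py w8; python3 unwrap.py w8 -55 65; python3 -c "
from h import *
import pickle
c=pickle.load(open('w8.pkl','rb'))[0];print(proj(c,[550.4,93.7,74.5]),-c[1].T@c[2])"
```

```text
18.05 [714.6  79.4 100.6] [-179.78282095  -25.15394351 -179.8505654 ] [-0.55678318  0.62576038 -0.0898433 ]
w8
      -55  -50  -45  -40  -35  -30  -25  -20  -15  -10   -5    0    5   10   15   20   25   30   35   40   45   50   55   60
 82.0   75   75   75   78   78   75   74   75   76   78   73   73   76   75   69   76   75   79   85   91   93   87   86   68
 81.0   74   75   75   78   76   77   76   75   75   73   73   76   81   81   83   82   83   85   88   89   89   81   80   74
 80.0   80   85   85   83   85   80   88   83   92   87   85   89   90   93   86   85   84   82   83   82   80   79   76   74
 79.0   90   85   88   88   85   85   79   87   93   92   91   91   91   92   81   83   77   74   76   77   78   77   75   69
 78.0   81   82   79   81   77   75   82   79   90   88   88   87   88   86   78   86   78   75   75   77   79   77   74   72
 77.0   76   76   76   78   77   77   85   77   89   89   87   87   88   90   75   80   77   76   78   79   78   82   75   70
 76.0   79   79   80   78   77   76   77   79   89   89   88   86   88   88   72   74   76   74   77   82   
[... 520 characters left out ...]
1
 71.0   91   84   84   79   81   79   79   78   79   76   77   78   77   81   77   77   77   79   76   73   75   75   69   65
 70.0   82   83   79   81   77   76   76   78   81   78   77   79   79   78   76   75   78   76   76   74   74   76   71   57
 69.0   75   78   80   81   78   77   77   76   79   79   85   78   78   77   80   75   82   73   76   74   76   77   77   45
 68.0   75   76   83   77   76   74   76   79   78   80   77   78   78   82   81   79   81   77   76   76   78   74   82   51
 67.0   81   80   79   79   74   72   76   77   80   77   78   78   80   78   79   77   79   77   76   77   80   76   79   57
[344.4902538   49.19554158] [718.44953226  79.59665827 287.11416488]
```

Run:
```python
from h import *
import pickle
from scipy.optimize import least_squares
V={k:pickle.load(open(k+".pkl","rb"))[0] for k in("w3","w4","w5","w8")}
im=cv2.imread("pics/w8.png",0)
for r in(24,30,36,42,48,54,58):print(r,*im[r,318:374])
u8=344.5
v8=proj(V["w8"],[562.4,93.2,76.3]);print(v8)
obs={"w3":(332.2,93.2),"w4":(344.8,105.2),"w5":(343.8,114.5),"w8":tuple(v8)}
O={k:-c[1].T@c[2] for k,c in V.items()}
def pt(p,az):return [p[0]+12*np.cos(az),p[1]+12*np.sin(az),p[2]]
def caz(p,k):d=O[k][:2]-p[:2];return np.arctan2(d[1],d[0])
W={"w8":(0,1)}
f=lambda p:np.concatenate([(proj(V[k],pt(p,caz(p,k)))-obs[k])*np.array(W.get(k,(1,1))) for k in V])
r=least_squares(f,[550,94,75]);print(r.x,r.fun.round(2))
```

```text
24 133 132 133 134 130 127 135 138 132 136 127 88 78 82 91 91 89 86 88 90 89 86 87 92 91 88 89 91 88 90 89 86 87 86 88 89 91 90 88 88 87 91 75 134 66 57 58 53 48 130 133 128 124 122 130 131
30 119 115 116 120 115 116 118 121 129 91 82 86 86 83 84 89 83 86 84 89 90 87 87 91 88 83 86 88 84 85 84 83 86 86 89 89 88 89 86 85 89 86 69 156 154 121 55 46 48 120 122 119 118 118 122 115
36 139 140 136 136 137 140 142 140 127 79 74 80 87 83 82 82 82 86 91 93 97 92 95 89 94 89 91 89 90 89 85 91 96 95 96 93 90 88 84 83 81 80 79 168 116 64 57 55 48 140 136 132 131 133 131 132
42 130 132 129 128 127 126 133 134 127 74 69 78 74 77 76 75 78 89 90 85 89 81 91 87 85 85 83 87 88 80 83 92 86 86 90 84 91 82 87 82 73 77 75 74 56 58 54 54 61 50 47 128 123 123 123 119
48 122 125 122 123 123 122 122 123 114 96 81 71 74 81 73 78 71 71 75 77 73 80 83 79 76 75 78 79 75 80 80 77 77 71 76 75 75 73 73 74 77 78 75 87 56 56 58 53 47 127 120 120 123 119 120 121
54 120 118 120 121 125 126 120 129 104 83 75 72 89 98 77 74 81 80 75 75 75 75 75 76 77 76 76 75 72 74 71 79 73 75 76 71 70 80 83 98 85 76 73 55 61 53 60 49 55 56 46 49 117 126 125 116
58 118 115 115 116 116 114 118 121 103 68 75 77 88 82 75 78 77 80 89 91 87 75 77 72 71 72 69 70 72 76 76 82 86 89 93 79 74 75 78 77 81 86 26 30 47 57 56 53 56 53 59 48 121 121 117 120
[344.0243142   63.13123617]
[550.44497865  92.6197906   75.7772313 ] [ 0.44 -0.08 -0.39 -0.52 -0.64  0.03 -0.    0.52]
```

This view shows a sharp-edged opening at azimuth -17 to +12°, with mirrored features either side. The hole axis is therefore at about -3.5° and the heading 176.5°. I'll level, line up and lower.

Emit:
{"fn": "move_arm", "kwargs": {
  "motion": [
    [10,[0,0,0],[0,-0.9,0]],
    [10,[0,0,0],[0,-0.9,0]],
    [10,[0,0,0],[0,-0.9,0]],
    [10,[0,0,0],[0,-0.9,0]],
    [10,[0,0,0],[0,-0.9,0]],
    [10,[0,0,0],[0,-0.9,0]],
    [10,[0,0,0],[0,-0.9,0]],
    [10,[-0.4,0.06,0],[0,0,-0.46]],
    [10,[-0.4,0.06,0],[0,0,-0.45]],
    [10,[-0.4,0.06,0],[0,0,0]],
    [10,[-0.42,0.07,-0.4],[0,0,0]],
    [10,[0,0,-0.5],[0,0,0]],
    [10,[0,0,-0.5],[0,0,0]],
    [10,[0,0,0],[0,0,0]],
    [10,[0,0,0],[0,0,0]],
    [10,[0,0,0],[0,0,0]]
  ]
}}

```text
time_s: 19.43
ee_pos: [674.9, 85.6, 66.2]
ee_rot: [-179.7, 0.1, 176.5]
force: [0.3, -0.2, -1.2]
gripper_width: 15.7
gripper_force: 30.0
```

```bash
sed -i 's/h=np.array(\[-.819,.574\]);n=np.array(\[-.574,-.819\])/h=np.array([-.998,.061]);n=np.array([-.061,-.998])/; s/550.4,93.7/550.4,93.2/' rel.py; python3 rel.py; python3 snap.py w9
python3 - <<'E'
from h import *
import pickle
im=cv2.imread("pics/w9.png",0)
c,s=pickle.load(open("w9.pkl","rb"));e=np.array(s["ee_pos"])
print(proj(c,[e[0]-91.8,e[1]+5.6,e[2]+9.9]),proj(c,[550.4,93.2,93]),proj(c,[550.4,93.2,75]))
for r in(45,55,65,75,95,115,125,145):print(r,*im[r,292:352])
E
```

```text
t 19.4333 tip past near face -20.7 lat -0.0 z-wire 76.1 rot [-1.7971e+02  1.0000e-01  1.7649e+02] F along -0.3 lat 0.2 z -1.2 torque [ 0.13 -0.15 -0.  ]
19.4333 [674.9  85.6  66.2] [-1.79714761e+02  9.63293971e-02  1.76487670e+02] [ 0.31372426 -0.18907231 -1.24379036]
[322.60474972 103.93960911] [322.58850806   2.67227892] [322.71520698  19.5832895 ]
45 27 35 40 36 34 41 37 43 76 72 76 72 78 96 79 74 69 73 72 108 111 98 95 93 78 78 69 70 63 74 72 69 74 73 72 69 70 59 85 110 101 108 93 107 94 80 73 74 101 77 71 73 72 73 57 35 37 40 41 41
55 25 29 22 31 30 40 34 40 34 31 29 54 76 75 76 75 77 74 71 76 78 67 71 77 74 75 79 72 76 79 72 77 75 78 69 76 77 76 75 72 78 76 82 73 75 76 74 72 74 75 57 34 36 34 40 33 37 35 25 34
65 21 25 26 21 22 26 31 25 29 30 36 35 33 34 39 30 37 39 37 36 34 27 36 46 67 76 83 80 80 71 78 79 78 83 80 82 84 77 53 36 32 28 39 36 39 37 36 39 33 36 36 22 29 26 29 35 35 38 36 31
75 23 22 23 26 20 22 27 29 25 30 22 22 28 27 26 25 26 20 24 28 23 22 30 29 32 31 27 31 29 28 25 26 27 27 28 28 30 24 27 28 19 35 32 37 39 37 38 38 35 34 29 38 35 32 33 41 42 39 34 27
95 53 62 59 56 60 59 61 55 63 57 58 62 58 58 55 59 59 58 59 61 44 14 20 18 15 19 20 11 22 20 24 23 22 23 18 25 24 23 27 12 19 23 23 23 23 22 14 17 18 26 18 20 25 20 12 23 23 19 17 16
115 41 39 37 54 47 47 59 52 53 55 54 50 53 54 52 57 58 48 53 53 49 50 53 47 70 84 84 89 93 95 87 92 84 80 86 66 56 56 58 53 54 50 51 53 51 55 54 48 55 59 54 52 59 51 57 56 57 58 49 55
125 117 120 124 126 120 121 132 64 52 57 56 56 57 59 54 59 55 57 55 57 52 53 58 58 71 84 86 90 90 94 98 88 86 84 82 61 53 54 60 61 56 58 60 61 58 55 57 56 55 56 55 56 49 46 48 39 35 124 127 123
145 99 99 93 86 90 87 85 62 51 50 50 55 52 52 52 57 54 49 50 55 52 52 50 57 62 80 89 89 93 99 93 92 87 87 84 71 58 58 58 56 54 56 56 59 59 57 57 48 58 55 57 52 62 54 57 55 54 59 56 56
```

Emit:
{"fn": "move_arm", "kwargs": {
  "motion": [
    [10,[-0.1,0.03,-0.01],[0,0,0]],
    [10,[-0.1,0.006,0],[0,0,0]],
    [10,[-0.1,0.006,0],[0,0,0]],
    [10,[-0.1,0.006,0],[0,0,0]],
    [10,[-0.1,0.006,0],[0,0,0]],
    [10,[-0.1,0.006,0],[0,0,0]],
    [10,[-0.08,0.005,0],[0,0,0]],
    [10,[-0.06,0.004,0],[0,0,0]],
    [10,[-0.04,0.002,0],[0,0,0]],
    [10,[-0.04,0.002,0],[0,0,0]],
    [10,[-0.04,0.002,0],[0,0,0]],
    [10,[-0.04,0.002,0],[0,0,0]],
    [10,[-0.04,0.002,0],[0,0,0]],
    [10,[0,0,0],[0,0,0]]
  ]
}}

```text
time_s: 20.65
ee_pos: [650.7, 87.6, 65.2]
ee_rot: [-179.7, 0.0, 176.5]
force: [0.1, 0.5, -0.5]
gripper_width: 15.9
gripper_force: 30.0
```

```bash
python3 rel.py
```

```text
t 20.65 tip past near face 3.6 lat -0.5 z-wire 75.1 rot [-1.7970e+02  1.0000e-02  1.7649e+02] F along -0.1 lat -0.5 z -0.5 torque [ 0.06 -0.09  0.03]
```

It's in the hole with no force. Advancing.

Emit:
{"fn": "move_arm", "kwargs": {
  "motion": [
    [10,[-0.06,0.0036,0],[0,0,0]],
    [10,[-0.06,0.0036,0],[0,0,0]],
    [10,[-0.06,0.0036,0],[0,0,0]],
    [10,[-0.06,0.0036,0],[0,0,0]],
    [10,[0,0,0],[0,0,0]]
  ]
}}

```text
time_s: 21.07
ee_pos: [644.5, 87.9, 65.2]
ee_rot: [-179.7, 0.0, 176.5]
force: [-0.5, -0.3, -0.9]
gripper_width: 16.1
gripper_force: 30.0
```

```bash
python3 rel.py
```

```text
t 21.0667 tip past near face 9.8 lat -0.5 z-wire 75.1 rot [-179.7     0.    176.49] F along 0.5 lat 0.3 z -0.9 torque [ 0.13 -0.15  0.01]
```

Emit:
{"fn": "move_arm", "kwargs": {
  "motion": [
    [10,[-0.06,0.0036,0],[0,0,0]],
    [10,[-0.06,0.0036,0],[0,0,0]],
    [10,[-0.06,0.0036,0],[0,0,0]],
    [10,[-0.06,0.0036,0],[0,0,0]],
    [10,[0,0,0],[0,0,0]]
  ]
}}

```text
time_s: 21.48
ee_pos: [638.5, 88.3, 65.2]
ee_rot: [-179.7, 0.0, 176.5]
force: [0.7, -0.3, -1.1]
gripper_width: 15.6
gripper_force: 30.0
```

```bash
python3 rel.py
```

```text
t 21.4833 tip past near face 15.8 lat -0.5 z-wire 75.1 rot [-179.7     0.    176.49] F along -0.7 lat 0.2 z -1.1 torque [ 0.06 -0.18 -0.02]
```

Emit:
{"fn": "move_arm", "kwargs": {
  "motion": [
    [10,[-0.05,0.003,0],[0,0,0]],
    [10,[-0.05,0.003,0],[0,0,0]],
    [10,[-0.05,0.003,0],[0,0,0]],
    [10,[-0.05,0.003,0],[0,0,0]],
    [10,[-0.05,0.003,0],[0,0,0]],
    [10,[-0.05,0.003,0],[0,0,0]],
    [10,[-0.05,0.003,0],[0,0,0]],
    [10,[-0.05,0.003,0],[0,0,0]],
    [10,[0,0,0],[0,0,0]]
  ]
}}

```text
time_s: 22.23
ee_pos: [629.3, 88.8, 65.4]
ee_rot: [-179.7, 0.1, 176.5]
force: [0.6, -0.5, -1.6]
gripper_width: 15.7
gripper_force: 30.0
```

```bash
python3 rel.py
```

```text
t 22.2333 tip past near face 25.0 lat -0.4 z-wire 75.3 rot [-1.7969e+02  1.0000e-01  1.7651e+02] F along -0.6 lat 0.4 z -1.6 torque [-0.06 -0.45  0.12]
```

Emit:
{"fn": "move_arm", "kwargs": {
  "motion": [
    [10,[-0.05,0.003,0],[0,0,0]],
    [10,[-0.05,0.003,0],[0,0,0]],
    [10,[-0.05,0.003,0],[0,0,0]],
    [10,[-0.05,0.003,0],[0,0,0]],
    [10,[0,0,0],[0,0,0]]
  ]
}}

```text
time_s: 22.65
ee_pos: [625.5, 88.9, 65.9]
ee_rot: [-179.7, 0.3, 176.5]
force: [4.3, -2.3, 0.2]
gripper_width: 16.0
gripper_force: 30.0
```

```bash
python3 rel.py
```

```text
t 22.65 tip past near face 28.8 lat -0.3 z-wire 75.8 rot [-179.7     0.25  176.51] F along -4.5 lat 2.1 z 0.2 torque [-0.21 -1.02  0.13]
```

Emit:
{"fn": "move_arm", "kwargs": {
  "motion": [
    [10,[-0.04,0.0024,0],[0,0,0]],
    [10,[-0.04,0.0024,0],[0,0,0]],
    [10,[-0.04,0.0024,0],[0,0,0]],
    [10,[-0.04,0.0024,0],[0,0,0]],
    [10,[0,0,0],[0,0,0]]
  ]
}}

```text
time_s: 23.07
ee_pos: [619.4, 89.3, 65.2]
ee_rot: [-179.7, -0.0, 176.5]
force: [0.8, -2.4, -0.1]
gripper_width: 15.8
gripper_force: 30.0
```

```bash
python3 rel.py
```

```text
t 23.0667 tip past near face 34.9 lat -0.3 z-wire 75.1 rot [-1.7968e+02 -3.0000e-02  1.7650e+02] F along -1.0 lat 2.3 z -0.1 torque [-0.24 -0.51  0.19]
```

Emit:
{"fn": "move_arm", "kwargs": {
  "motion": [
    [10,[-0.04,0.0024,0],[0,0,0]],
    [10,[-0.04,0.0024,0],[0,0,0]],
    [10,[-0.04,0.0024,0],[0,0,0]],
    [10,[-0.04,0.0024,0],[0,0,0]],
    [10,[0,0,0],[0,0,0]]
  ]
}}

```text
time_s: 23.48
ee_pos: [614.5, 89.6, 64.8]
ee_rot: [-179.7, -0.1, 176.5]
force: [-1.2, -1.4, -0.8]
gripper_width: 15.7
gripper_force: 30.0
```

```bash
python3 rel.py
```

```text
t 23.4833 tip past near face 39.8 lat -0.3 z-wire 74.7 rot [-1.7968e+02 -1.4000e-01  1.7649e+02] F along 1.1 lat 1.4 z -0.8 torque [-0.27 -0.16  0.18]
```

Emit:
{"fn": "move_arm", "kwargs": {
  "motion": [
    [10,[-0.05,0.003,0],[0,0,0]],
    [10,[-0.05,0.003,0],[0,0,0]],
    [10,[-0.05,0.003,0],[0,0,0]],
    [10,[-0.05,0.003,0],[0,0,0]],
    [10,[-0.05,0.003,0],[0,0,0]],
    [10,[-0.05,0.003,0],[0,0,0]],
    [10,[0,0,0],[0,0,0]],
    [10,[0,0,0],[0,0,0]]
  ]
}}

```text
time_s: 24.15
ee_pos: [607.9, 90.1, 65.2]
ee_rot: [-179.7, -0.0, 176.5]
force: [-0.5, -2.9, 0.1]
gripper_width: 16.0
gripper_force: 30.0
```

```bash
python3 rel.py
```

```text
t 24.15 tip past near face 46.4 lat -0.4 z-wire 75.1 rot [-1.7969e+02 -4.0000e-02  1.7649e+02] F along 0.3 lat 3.0 z 0.1 torque [-0.31 -0.02  0.14]
```

Emit:
{"fn": "move_arm", "kwargs": {
  "motion": [
    [10,[-0.03,0.002,0],[0,0,0]],
    [10,[-0.03,0.002,0],[0,0,0]],
    [10,[-0.03,0.002,0],[0,0,0]],
    [10,[-0.03,0.002,0],[0,0,0]],
    [10,[0,0,0],[0,0,0]],
    [10,[0,0,0],[0,0,0]]
  ]
}}

```text
time_s: 24.65
ee_pos: [604.8, 90.3, 65.1]
ee_rot: [-179.7, -0.0, 176.5]
force: [-0.4, -2.9, -0.2]
gripper_width: 15.8
gripper_force: 30.0
```

```bash
python3 rel.py
```

```text
t 24.65 tip past near face 49.5 lat -0.5 z-wire 75.0 rot [-1.7970e+02 -4.0000e-02  1.7649e+02] F along 0.3 lat 2.9 z -0.2 torque [-0.34  0.    0.17]
```

Emit:
{"fn": "move_arm", "kwargs": {
  "motion": [
    [10,[-0.03,0.002,0],[0,0,0]],
    [10,[0,0,0],[0,0,0]],
    [10,[0,0,0],[0,0,0]]
  ]
}}

```text
time_s: 24.9
ee_pos: [604.5, 90.4, 65.1]
ee_rot: [-179.7, 0.0, 176.5]
force: [-0.5, -2.7, -0.7]
gripper_width: 16.0
gripper_force: 30.0
```

```bash
python3 rel.py
```

```text
t 24.9 tip past near face 49.8 lat -0.5 z-wire 75.0 rot [-179.7     0.    176.49] F along 0.3 lat 2.8 z -0.7 torque [-0.29 -0.09  0.14]
```

Emit:
{"fn": "move_arm", "kwargs": {
  "grip_force": 5,
  "motion": [
    [10,[0,0,0],[0,0,0]],
    [10,[0,0,0],[0,0,0]],
    [22,[0,0,0],[0,0,0]],
    [30,[0,0,0],[0,0,0]],
    [40,[0,0,0],[0,0,0]],
    [50,[0,0,0],[0,0,0]],
    [50,[0,0,0],[0,0,0]],
    [50,[0,0,0],[0,0,0]],
    [50,[0,0,0],[0,0,0]],
    [50,[0,0,0.2],[0,0,0]],
    [50,[0,0,0.4],[0,0,0]],
    [50,[0,0,0.6],[0,0,0]],
    [50,[0,0,0.8],[0,0,0]],
    [50,[0,0,0.8],[0,0,0]],
    [50,[0,0,0.8],[0,0,0]],
    [50,[0,0,0.4],[0,0,0]],
    [50,[0,0,0],[0,0,0]],
    [50,[0,0,0],[0,0,0]]
  ]
}}

```text
time_s: 26.4
ee_pos: [604.7, 90.4, 165.6]
ee_rot: [-179.7, 0.1, 176.5]
force: [-0.4, 0.2, -1.0]
gripper_width: 50.0
gripper_force: 0.0
```

```bash
python3 rel.py; python3 snap.py w10
python3 - <<'E'
from h import *
import pickle
c,s=pickle.load(open("w10.pkl","rb"));im=cv2.imread("pics/w10.png")
hsv=cv2.cvtColor(im,cv2.COLOR_BGR2HSV);m=cv2.inRange(hsv,(0,150,60),(5,255,255))|cv2.inRange(hsv,(174,150,60),(180,255,255))
n,l,st,ce=cv2.connectedComponentsWithStats(m)
for i in range(1,n):
    if st[i,4]>150:print(st[i],ce[i])
A=np.array([550.4,93.2]);h=np.array([-.998,.061]);nn=np.array([-.061,-.998])
for d,z in((34,85),(74,85),(54,85)):print("expected grip top",d,proj(c,np.r_[A-d*h,z]))
for sd in(-8,8):print(proj(c,np.r_[A-54*h+sd*nn,85]))
E
```

```text
t 26.4 tip past near face 49.6 lat -0.5 z-wire 175.5 rot [-1.7971e+02  8.0000e-02  1.7649e+02] F along 0.4 lat -0.2 z -1.0 torque [ 0.08 -0.13  0.04]
26.4 [604.7  90.4 165.6] [-1.79713168e+02  7.94187324e-02  1.76489906e+02] [-0.3679294   0.22353712 -1.03354295]
[ 314  210   23   55 1035] [325.31690821 237.88502415]
expected grip top 34 [322.18393501 219.14057486]
expected grip top 74 [322.13791212 269.35254077]
expected grip top 54 [322.16044529 244.76836447]
[332.64773863 244.7900244 ]
[311.67654749 244.74671155]
```

Run:
```python
from h import *
im=grab_frame("wrist")
hsv=cv2.cvtColor(im,cv2.COLOR_BGR2HSV);m=cv2.inRange(hsv,(0,150,60),(5,255,255))|cv2.inRange(hsv,(174,150,60),(180,255,255))
n,l,st,ce=cv2.connectedComponentsWithStats(m);i=1+np.argmax(st[1:,4]);print(st[i],ce[i])
print(cv2.minAreaRect(np.argwhere(l==i)[:,::-1].astype(np.float32)))
c=cam("wrist");g=cv2.cvtColor(im,cv2.COLOR_BGR2GRAY)
print("front/back",back(c,325,211,85),back(c,325,262,85),"spindle",proj(c,[550.4,93.2,93]),"seat",proj(c,[550.4,93.2,75]),"tip",proj(c,[512.5,95.5,75]))
for r in(150,160,175,190,200,205):print(r,*g[r,290:350:2])
```

```text
[ 314  211   23   55 1052] [325.57319392 239.34220532]
((325.0, 238.0), (54.0, 22.0), 90.0)
front/back [576.84103594  93.44055761  85.        ] [616.58311344  91.13586564  85.        ] spindle [322.48609982 175.79783246] seat [322.57972439 173.55091096] tip [322.62161644 119.70779227]
150 124 122 125 122 59 26 91 95 98 95 37 40 40 30 91 94 94 45 42 42 42 42 41 43 39 77 31 26 64 66
160 122 121 129 88 39 58 52 97 95 96 45 98 113 118 111 111 111 111 113 108 101 94 66 40 84 45 38 77 75 48
175 132 130 129 134 143 61 98 97 88 183 193 203 203 202 205 199 200 201 199 198 200 202 195 150 154 47 84 78 79 55
190 123 125 124 126 131 126 131 131 126 205 243 174 64 87 164 226 203 214 168 49 25 37 38 35 41 36 61 77 130 123
200 136 136 134 135 130 131 132 132 128 93 191 220 175 124 129 143 203 200 97 60 66 59 62 63 61 66 64 48 123 125
205 119 121 124 127 127 132 128 128 132 178 251 186 247 255 249 177 196 207 135 66 64 67 67 59 64 70 54 131 125 119
```

Emit:
{"fn": "move_arm", "kwargs": {
  "motion": [
    [50,[0,0,0],[0,0,0]],
    [50,[0,0,0],[0,0,0]],
    [50,[0,0,0],[0,0,0]],
    [50,[0,0,0],[0,0,0]],
    [50,[0,0,0],[0,0,0]],
    [50,[0,0,0],[0,0,0]],
    [50,[0,0,0],[0,0,0]],
    [50,[0,0,0],[0,0,0]]
  ]
}}

```text
time_s: 27.17
ee_pos: [604.7, 90.4, 165.3]
ee_rot: [-179.7, 0.0, 176.5]
force: [0.6, -0.4, -0.2]
gripper_width: 50.3
gripper_force: 0.0
```

Run:
```python
from h import *
for _ in range(4):
    im=grab_frame("wrist")
    hsv=cv2.cvtColor(im,cv2.COLOR_BGR2HSV);m=cv2.inRange(hsv,(0,150,60),(5,255,255))|cv2.inRange(hsv,(174,150,60),(180,255,255))
    n,l,st,ce=cv2.connectedComponentsWithStats(m);i=1+np.argmax(st[1:,4]);print(st[i],ce[i])
# leg beyond the spindle: bright wire pixels per row
g=cv2.cvtColor(im,cv2.COLOR_BGR2GRAY)
for r in range(108,146,4):print(r,*g[r,296:350:2])
```

```text
[ 314  210   23   55 1043] [325.35858102 238.3135187 ]
[ 314  211   23   54 1043] [325.35474593 238.35378715]
[ 314  211   23   54 1043] [325.34611697 238.32118888]
[ 314  211   23   54 1042] [325.37523992 238.38003839]
108 124 120 119 125 124 118 126 137 59 67 58 64 62 58 53 61 60 64 59 63 61 60 60 60 58 56 130
112 125 130 123 125 134 132 142 59 65 63 59 62 57 65 64 62 65 60 62 59 59 53 65 55 64 56 132
116 136 133 141 135 133 129 146 61 61 65 60 64 61 57 63 62 60 66 66 67 63 59 62 65 54 137 137
120 128 129 131 134 125 127 134 69 59 59 93 93 92 62 67 56 59 63 61 57 57 62 62 64 57 130 120
124 124 127 121 121 122 123 125 130 66 57 88 84 191 67 58 65 62 65 61 65 57 61 61 56 54 131 127
128 122 122 115 117 116 117 120 125 53 53 87 85 196 72 33 30 31 25 29 31 56 61 61 57 52 55 47
132 90 96 112 109 115 120 66 64 45 25 175 204 200 105 34 39 33 38 34 32 41 33 33 29 27 57 59
136 96 96 84 114 58 55 33 33 28 35 167 196 203 150 25 29 38 37 33 43 33 32 37 30 64 39 28
140 92 91 96 92 28 28 57 61 65 36 97 196 204 166 27 31 29 35 29 36 38 30 37 59 59 60 56
144 109 93 94 98 93 74 59 61 39 33 41 200 230 86 35 30 38 26 33 35 36 24 35 60 58 60 55
```

```bash
python3 -c "
from h import *
print(job_done())"
```

```text
the job is handed in; nothing more can be done
None
```

The clip is fitted and released, and the job is handed in at about 27 s; the final camera check shows its leg right through the spindle's cross-hole with the tip where it should be at home, at rest, but I got no verdict back.

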